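# Third hand: hold the bottle caddy's front panel home for latching

### The job

Pick up the loose front panel and set it squarely into the matching opening of the steel bottle caddy that lies on its back, then press it down gently against the sprung bars inside until its face is flush with the rim, which takes a steady push of about 10 N. Hold it there steadily for at least three seconds and finish while still holding and pressing it down, so that a colleague can shoot the barrel latch. Leave the latch bolt drawn back, and leave the dish, napkin ring, tealight holder and key fob where they are.

Things in the scene. Friction and masses are not known exactly. Their poses are not given: they have to be found in the camera images.
- panel: Loose front panel: bare metal pan, 90 mm (its x) by 110 mm (its y) by 16 mm thick, about 0.2 kg, lying on the slats, handle up. Origin: centre of its underside, z up. On its face a bridge handle along y: bar 14 mm wide, 64 mm long, 34 to 50 mm above the underside, on two posts 54 mm apart. Fits the opening either way round (half a turn).
- panel_handle (a point): Centre of the panel's handle bar, 42 mm above the panel's underside; axes as the panel's.
- caddy: Steel bottle caddy lying on its back, fixed, 170 mm (x) by 240 mm (y) by 90 mm high, carrying handle reaching 35 mm beyond its -y end (50 mm up). Its front faces up and has the rectangular opening. Origin: centre of its underside.
- opening (a point): Centre of the opening, in the plane of the rim (90 mm above the slats). Opening 95 mm (x) by 115 mm (y), 2.5 mm free on each side of the panel; walls flared out by 5 mm over the top 5 mm, straight below to 30 mm deep. Panel flush with the rim = panel origin 16 mm below this point.
- clamp: Two rubber-faced bars in the opening, joined, on springs: the stop under the panel. Origin: centre of their top face, 6 mm below the rim when free (a panel just laid in stands 10 mm proud). They sink straight down: 5 N to start moving plus 0.7 N per mm (12 N with the panel flush, of which the panel's weight gives 2 N), at most 22 mm.
- latch (a joint): Bolt of the barrel latch on the caddy's deck beside the +y end of the opening: 0 = drawn back (as found), grows to 0.022 m as it slides towards the opening. To be left at 0.
- bolt_tip (a point): Tip of the latch bolt (8 mm round), 6.5 mm outside the opening's +y edge, 9 mm above the rim. The latch stands 27 mm above the rim at its knob.
- dish: Sage-glazed ceramic peanut dish, 110 mm across, 35 mm high; origin at the centre of its foot. Bystander.
- napkin_ring: Pewter napkin ring standing on end, 44 mm across, 30 mm high; origin at the centre of its underside. Bystander.
- tealight: Green glass tealight holder, 68 mm across, 60 mm high; origin at the centre of its underside. Bystander.
- key_fob: Brass room key fob lying flat, a 40 mm disc with a 55 mm key blade, 8 mm thick; origin under the disc's centre. Bystander.
Not all that is in view belongs to the job. Several things have the shape of the panel; the one meant has the colours described above.

How it is judged:
By the outcome, as a careful person would: the job done as asked, in the order asked, and still so for the second after the job is handed in, while the arm keeps its last pose, push and grip.
It also fails if it takes over 45 s, if anything falls off the work surface, if the arm or the gripper's body presses on something with over 40 N, if the wrist force passes 120 N, or if a joint passes its speed limit or range.

### The arm

A 6-joint arm with a two-finger parallel gripper is mounted at the origin on the work surface. World frame = base frame: x ahead of the robot, y to its left, z up, the work surface at z = 0. Lengths are in m, angles in degrees, forces in N, time in s.
With the tool pointing down it reaches from about 0.325 to 0.775 m from the base axis. Payload 5.5 kg.
Tool frame: the origin (TCP) lies between the finger pads; the fingertips stand 25 mm ahead of it and the grasp point (between the pads) lies 6 mm ahead of it (arm.tips_ahead is the distance from the TCP to the fingertips, in m); z points along the fingers, y is the line along which they close (so a half turn about z gives the same grasp; the last joint's range is limited). The gripper opens to 88 mm and grips with 3 to 60 N. Pads are 20 mm wide; open, the fingers measure 115 mm over their backs; the gripper's body (75 mm by 178 mm) begins 61 mm behind the grasp point.
Start: joints at [65.334, 5.22, 70.514, -0, 104.267, -3.249], TCP at [0.219, 0.559, 0.248] pointing down, gripper open.
Joint ranges: [-164.24, 164.24], [-49.07, 125.15], [9.68, 141.18], [-86.29, 266.29], [3.28, 154.24], [-151.56, 151.56]. Speed limits (degrees/s): [147.25, 147.25, 172.46, 180, 180, 180].

### API

Orientations are given as a 3x3 rotation matrix whose columns are the frame's x, y, z axes.
In Python, from bench import arm gives the robot as it stands.
- The arm moves only by the shell command python3 -m crank 'ROWS' [OPENING]. ROWS is JSON, a list of rows, each an object with "slide": the shift along the tool's x, y, z in m, a list of three; "delta_rot": the turn, a rotation vector about the tool's x, y, z in rad, a list of three. In form: [{"slide": [dx, dy, dz], "delta_rot": [wx, wy, wz]}, ...]. A call has 1 to 8 rows; each row is the pose to reach, as a shift and turn from the pose commanded when the call began, along the tool's axes at that moment; what a row does not reach only later rows make up. A row lasts 1/10 s, in which the tool goes at most 50 mm and 8.59 degrees, less where a joint would pass 70% of its speed; a pose out of reach is approached as far as the arm can. A call with a gripper value outside its range is refused whole. OPENING is the closure, from 0 (fully open) to 1 (shut), set as the call begins (- or left out, the last holds). The fingers move at their own pace and stop on an object; the grip force is fixed at half the most. Time passes only in rows, so rows that repeat a pose let the fingers close. It gives the time, the measured TCP pose, the force, the opening and the grip force at its end, in the units of the state.
- arm.get_obs(): the state, without advancing time (a new reading comes with each control period).
- arm.capture(name): name is "side" or "top"; returns a dict with "pixels" (384x512x3 uint8, red, green, blue), "fx", "fy", "cx", "cy" (pixels), "rvec" (rotation vector, rad) and "tvec" (3), from world to camera coordinates, as OpenCV has them. Camera axes: x right, y down, z forward; pixel columns grow to the right and rows downward; lengths in m; the calibration is good to about 2 mm. A picture is of the moment at which its call begins. There is no depth.
- arm.job_done(): hands the job in; it is judged then, once.
The state is a dict: "t": time; "q": joint angles; "joint_velocities": joint speeds; "joint_efforts": joint torques, N m; "tcp_pos": TCP position; "ee_rot": TCP orientation; "contact_force": force on the tool from outside, world axes, zero at the start; "ft_torque": the same for the moment, N m; "finger_gap": finger opening in m; "grip_force": force on a finger pad.
Only numpy, scipy, OpenCV 4.12 (cv2) and the standard library are available. Lean on these libraries where they do the work, as an engineer would, in place of code of your own. Each camera call takes 0.05 s, during which the arm holds its last target. There are 200 camera calls.

## Working session

There is one attempt and no reset: what is moved stays moved. The work goes in short steps, Python scripts to look and compute and a shell command to move; the robot and the scene stay as the last step left them, time stands still between calls to the robot, and variables do not carry over. Pictures are saved under pics/ and viewed, at most 10 in all, crops included, and the job is handed in when it is done.

```bash
ls; mkdir -p pics; python3 - <<'E'
from bench import arm
import cv2,numpy as np
for n in("side","top"):
    c=arm.capture(n);cv2.imwrite(f"pics/{n}0.png",c["pixels"][:,:,::-1])
    R=cv2.Rodrigues(np.array(c["rvec"]))[0];print(n,c["fx"],c["cx"],c["cy"],-R.T@np.array(c["tvec"]).ravel());print(R.round(3))
o=arm.get_obs();print(o)
E
```

```text
pics
side 477.15263498755616 261.18539861821483 188.26623475224815 [ 0.31768736 -0.88135767  1.04164255]
[[ 0.96  -0.278 -0.009]
 [-0.207 -0.692 -0.691]
 [ 0.186  0.666 -0.723]]
top 480.39351310340874 259.66391483400514 190.2749923989694 [0.29965135 0.01156646 1.65080745]
[[ 0.005 -1.     0.021]
 [-0.986 -0.008 -0.169]
 [ 0.169 -0.02  -0.985]]
{'t': 0.1, 'q': array([ 6.53372509e+01,  5.25938646e+00,  7.05734611e+01, -1.42473574e-03,
        1.04266444e+02, -3.24743792e+00]), 'joint_velocities': array([ 0.0156296 , -0.11629781, -0.20157781, -0.00957764, -0.00725351,
        0.10568406]), 'joint_efforts': array([ 2.38609558e-03, -4.47858846e+01, -4.07568526e+01,  6.98429556e-02,
        2.85002781e-02, -1.13336966e-04]), 'tcp_pos': array([0.21898297, 0.55838168, 0.2466287 ]), 'ee_rot': array([[-9.30956021e-01,  3.65130656e-01, -7.01220899e-04],
       [ 3.65131321e-01,  9.30954675e-01, -1.58493239e-03],
       [ 7.40974729e-05, -1.73154006e-03, -9.99998498e-01]]), 'contact_force': array([-0.29613363, -0.21475887, -0.07767977]), 'ft_torque': array([-0.03274404, -0.03235789, -0.04881659]), 'grip_force': 0.0, 'finger_gap': 0.0875347356569976}
```

View pics/top0.png

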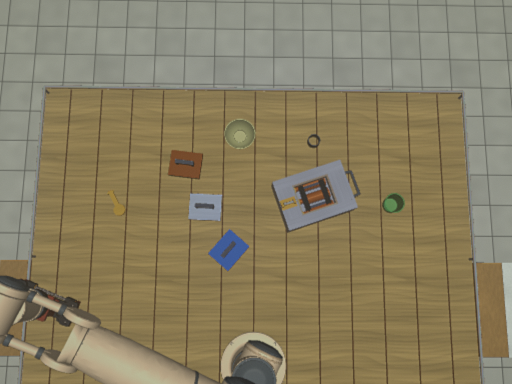

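View pics/side0.png

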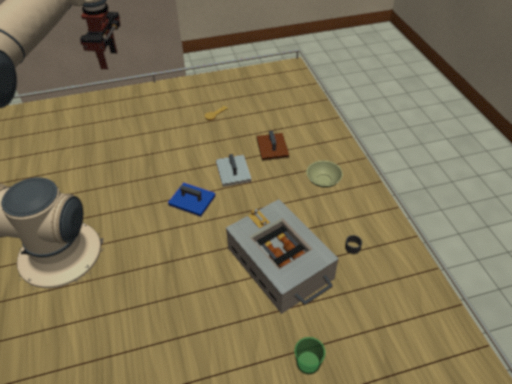

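The top view shows the bare-metal panel at about (205,207), with rust and blue decoys beside it and the caddy at about (315,195). I'll enlarge the panel and caddy in both views.

```bash
python3 - <<'E'
import cv2,numpy as np
t=cv2.imread("pics/top0.png");s=cv2.imread("pics/side0.png")
f=lambda im,x,y,w,h,k:cv2.resize(im[y:y+h,x:x+w],None,fx=k,fy=k,interpolation=cv2.INTER_CUBIC)
a=np.hstack([f(t,180,185,50,50,6),f(t,265,150,100,60*5//3-50,5)[:300]]) if 0 else None
m=np.zeros((600,800,3),np.uint8)
m[:300,:300]=f(t,180,182,50,50,6)
m[:300,300:800]=f(t,265,155,100,60,5)[:300] if 0 else cv2.resize(t[155:235,265:365],(500,300))[:300] if 0 else f(t,265,157,100,60,5)
m[300:,:250]=f(s,210,148,50,60,5)
m[300:,250:800]=f(s,225,200,110,60,5) if 0 else f(s,225,202,110,120,5)[:300]
cv2.imwrite("pics/z.png",m)
E
```

```text
(no output)
```

View pics/z.png

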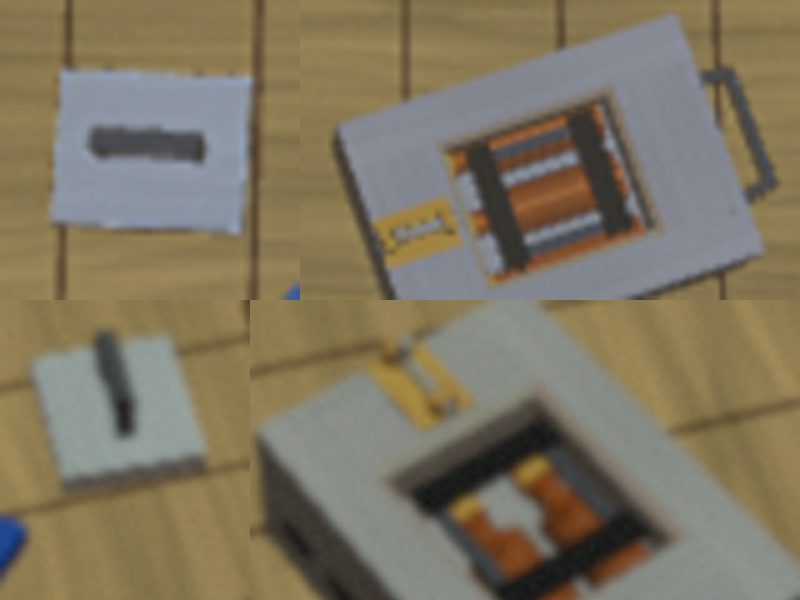

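The crop shows the metal panel's handle running roughly along world y. The caddy's latch is at its image-left (+y) end. Next I fit the poses from the corner pixels.

```bash
cat >loc.py <<'E'
import cv2,numpy as np
from scipy.optimize import least_squares
from bench import arm
def cam(n):
    c=arm.capture(n);return c["pixels"],(np.array(c["rvec"],float),np.array(c["tvec"],float),np.array([[c["fx"],0,c["cx"]],[0,c["fy"],c["cy"]],[0,0,1]],float))
def proj(C,P): return cv2.projectPoints(np.atleast_2d(np.asarray(P,float)),*C,None)[0].reshape(-1,2)
def fit(obs,x0):
    "obs: list of (C, local pts Nx3 (z world), pix Nx2); returns x,y,yaw"
    def w(p,L):
        L=np.asarray(L,float);c,s=np.cos(p[2]),np.sin(p[2])
        return np.c_[p[0]+c*L[:,0]-s*L[:,1],p[1]+s*L[:,0]+c*L[:,1],L[:,2]]
    f=lambda p:np.concatenate([(proj(C,w(p,L))-np.asarray(x)).ravel() for C,L,x in obs])
    r=least_squares(f,x0);return r.x,r.fun.reshape(-1,2)
E
python3 - <<'E'
from loc import *
_,T=cam("top");_,S=cam("side")
u=lambda P,k,ox,oy,x0,y0:[((x-ox+.5)/k-.5+x0,(y-oy+.5)/k-.5+y0) for x,y in P]
def rect(a,b,z):return [(a,b,z),(a,-b,z),(-a,-b,z),(-a,b,z)] # image TL,TR,BR,BL in top
pt=(T,rect(.045,.055,.016),u([(62,70),(252,76),(242,234),(52,220)],6,0,0,180,182))
# side: top face corners; image order: TL(far)= ... 
ps=(S,[(-.045,.055,.016),(.045,.055,.016),(.045,-.055,.016),(-.045,-.055,.016)],u([(33,360),(168,336),(205,460),(64,480)],5,0,300,210,148))
ct=(T,rect(.0525,.0625,.09),u([(443,148),(613,88),(662,232),(492,287)],5,300,0,265,157))
cs=(S,[(-.0525,.0625,.09),(.0525,.0625,.09),(.0525,-.0625,.09)],u([(387,482),(540,385),(682,540)],5,250,300,225,202))
for nm,l,x0 in(("panel",[pt,ps],[.5,.15,0]),("open",[ct,cs],[.5,-.2,.3])):
    for o in([l[0]],[l[1]],l):
        p,r=fit(o,x0);print(nm,p[:2].round(4),np.degrees(p[2]).round(2),r.round(1).tolist())
E
```

```text
panel [0.5223 0.1664] -2.49 [[-0.1, -0.5], [0.2, 0.1], [0.2, -0.2], [-0.4, 0.5]]
panel [0.5215 0.1677] -3.04 [[-0.4, 0.1], [0.5, 0.3], [0.5, -0.7], [-0.6, 0.3]]
panel [0.5218 0.1669] -2.76 [[-0.2, -0.4], [0.1, 0.4], [0.0, 0.0], [-0.6, 0.6], [-0.3, 0.3], [0.6, 0.4], [0.7, -0.6], [-0.3, 0.5]]
open [ 0.5559 -0.2026] 18.8 [[-1.1, -1.0], [0.3, -0.6], [1.3, 0.3], [-0.4, 1.2]]
open [ 0.5571 -0.2013] 19.17 [[-2.6, -0.8], [0.1, -0.1], [2.5, 0.6]]
open [ 0.5565 -0.202 ] 18.93 [[-1.3, -1.1], [0.1, -0.8], [1.1, 0.1], [-0.6, 1.0], [-2.8, -0.6], [0.1, 0.2], [2.3, 1.0]]
```

```bash
cat >>loc.py <<'E'
from scipy.spatial.transform import Rotation as Ro
def need(p,az):
    "slide, delta_rot from the measured pose to TCP p, tool y at azimuth az (deg), pointing down"
    o=arm.get_obs();R=o["ee_rot"];a=np.radians(az)
    y=np.array([np.cos(a),np.sin(a),0]);z=np.array([0,0,-1.]);D=np.c_[np.cross(y,z),y,z]
    print("slide",(R.T@(np.array(p)-o["tcp_pos"])).round(4),"rot",Ro.from_matrix(R.T@D).as_rotvec().round(4),"t",o["t"],"tcp",o["tcp_pos"].round(4),"F",o["contact_force"].round(2))
E
python3 -c "
from loc import *
need([.5218,.1669,.15],-2.76)"
```

```text
slide [-0.4248 -0.2538  0.0972] rot [-1.1000e-03  7.0000e-04  1.2452e+00] t 0.2 tcp [0.219  0.5584 0.2469] F [ 0.19  0.19 -0.45]
```

```bash
R='{"slide":[-0.425,-0.254,0.097],"delta_rot":[0,0,1.245]}'; python3 -m crank '[{"slide":[-0.053,-0.032,0.012],"delta_rot":[0,0,0.149]},{"slide":[-0.425,-0.254,0.097],"delta_rot":[0,0,1.245]},{"slide":[-0.425,-0.254,0.097],"delta_rot":[0,0,1.245]},{"slide":[-0.425,-0.254,0.097],"delta_rot":[0,0,1.245]},{"slide":[-0.425,-0.254,0.097],"delta_rot":[0,0,1.245]},{"slide":[-0.425,-0.254,0.097],"delta_rot":[0,0,1.245]},{"slide":[-0.425,-0.254,0.097],"delta_rot":[0,0,1.245]},{"slide":[-0.425,-0.254,0.097],"delta_rot":[0,0,1.245]}]' 0
python3 -c "
from loc import *
need([.5218,.1669,.15],-2.76)"
```

```text
t: 1.0
tcp_pos: [0.46, 0.2463, 0.1704]
ee_rot: [[0.008, 1.0, 0.0], [1.0, -0.008, 0.0], [0.0, 0.0, -1.0]]
contact_force: [0.8, 0.3, -0.2]
finger_gap: 0.0876
grip_force: 0.0
slide [-0.0789  0.0624  0.0204] rot [ 0.0003 -0.0002  0.0401] t 1.0 tcp [0.46   0.2463 0.1704] F [ 0.75  0.26 -0.16]
```

```bash
python3 -m crank '[{"slide":[-0.04,0.03,0.01],"delta_rot":[0,0,0.02]},{"slide":[-0.07,0.055,0.018],"delta_rot":[0,0,0.04]},{"slide":[-0.07,0.055,0.018],"delta_rot":[0,0,0.04]},{"slide":[-0.07,0.055,0.018],"delta_rot":[0,0,0.04]},{"slide":[-0.07,0.055,0.018],"delta_rot":[0,0,0.04]}]' 0
python3 - <<'E'
from loc import *
need([.5218,.1669,.048],-2.76)
ims=[]
for n,x,y in(("top",180,182),("side",205,120)):
    im,C=cam(n);o=arm.get_obs()
    print(n,proj(C,[o["tcp_pos"],o["tcp_pos"]+[0,0,-.025]]).round(1))
    ims.append(cv2.resize(im[y-40:y+60,x-40:x+90,::-1],(520,400)))
cv2.imwrite("pics/a.png",np.hstack(ims)[:, :1040][:, 120:920])
E
```

```text
t: 1.5
tcp_pos: [0.5136, 0.1788, 0.153]
ee_rot: [[0.041, 0.999, 0.0], [0.999, -0.041, 0.001], [0.001, -0.0, -1.0]]
contact_force: [-0.4, 0.7, -0.3]
finger_gap: 0.0877
grip_force: 0.0
slide [-0.0116  0.0086  0.105 ] rot [-0.     -0.0005  0.0072] t 1.5 tcp [0.5136 0.1788 0.153 ] F [-0.41  0.66 -0.32]
top [[196.8 203.3]
 [197.6 204.4]]
side [[227.  132.9]
 [227.6 139.5]]
```

```bash
python3 -m crank '[{"slide":[-0.008,0.006,0.02],"delta_rot":[0,0,0.007]},{"slide":[-0.012,0.009,0.045],"delta_rot":[0,0,0.007]},{"slide":[-0.012,0.009,0.06],"delta_rot":[0,0,0.007]},{"slide":[-0.012,0.009,0.06],"delta_rot":[0,0,0.007]},{"slide":[-0.012,0.009,0.06],"delta_rot":[0,0,0.007]}]' 0
python3 - <<'E'
from loc import *
need([.5218,.1669,.048],-2.76)
im,C=cam("side");t,_=cam("top")
cv2.imwrite("pics/b.png",np.hstack([cv2.resize(im[120:220,180:280,::-1],(400,400)),cv2.resize(t[150:250,150:250,::-1],(400,400))]))
E
```

```text
t: 2.1
tcp_pos: [0.5223, 0.1663, 0.0933]
ee_rot: [[0.048, 0.999, 0.0], [0.999, -0.048, 0.0], [0.0, 0.0, -1.0]]
contact_force: [-0.7, 0.1, 0.5]
finger_gap: 0.0877
grip_force: 0.0
slide [ 0.0006 -0.0006  0.0453] rot [ 0.0001 -0.0002  0.0002] t 2.1 tcp [0.5223 0.1663 0.0933] F [-0.67  0.06  0.48]
```

View pics/b.png

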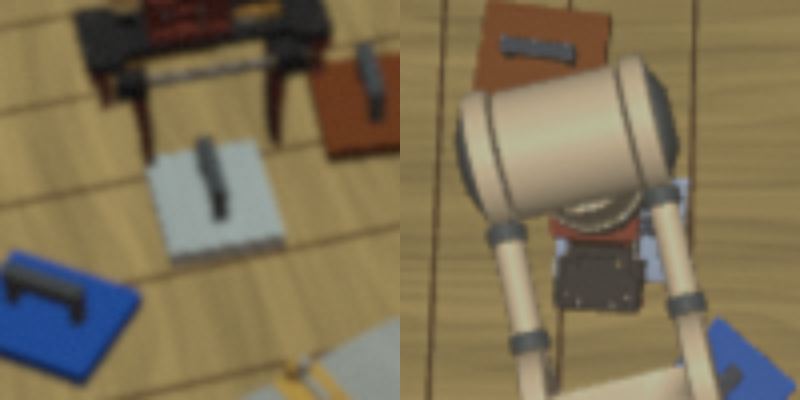

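The side view shows the fingers straddling the metal panel's handle at crop (210,180). The way down is clear, so I descend and grip.

```bash
python3 -m crank '[{"slide":[0,0,0.02],"delta_rot":[0,0,0]},{"slide":[0,0,0.038],"delta_rot":[0,0,0]},{"slide":[0,0,0.045],"delta_rot":[0,0,0]},{"slide":[0,0,0.045],"delta_rot":[0,0,0]},{"slide":[0,0,0.045],"delta_rot":[0,0,0]}]' 0
python3 -m crank '[{"slide":[0,0,0],"delta_rot":[0,0,0]},{"slide":[0,0,0],"delta_rot":[0,0,0]},{"slide":[0,0,0],"delta_rot":[0,0,0]},{"slide":[0,0,0],"delta_rot":[0,0,0]},{"slide":[0,0,0],"delta_rot":[0,0,0]},{"slide":[0,0,0],"delta_rot":[0,0,0]},{"slide":[0,0,0],"delta_rot":[0,0,0]},{"slide":[0,0,0],"delta_rot":[0,0,0]}]' 1
```

```text
t: 2.7
tcp_pos: [0.5231, 0.1658, 0.049]
ee_rot: [[0.049, 0.999, 0.001], [0.999, -0.049, 0.0], [0.0, 0.001, -1.0]]
contact_force: [0.8, -0.4, 1.3]
finger_gap: 0.0876
grip_force: 0.0
t: 3.5
tcp_pos: [0.5225, 0.1656, 0.0477]
ee_rot: [[0.049, 0.999, -0.0], [0.999, -0.049, -0.0], [-0.0, -0.0, -1.0]]
contact_force: [0.6, 0.4, -0.3]
finger_gap: 0.0277
grip_force: 0.0
```

```bash
python3 -m crank '[{"slide":[0,0,0],"delta_rot":[0,0,0]},{"slide":[0,0,0],"delta_rot":[0,0,0]},{"slide":[0,0,0],"delta_rot":[0,0,0]},{"slide":[0,0,0],"delta_rot":[0,0,0]},{"slide":[0,0,0],"delta_rot":[0,0,0]}]' 1
python3 -m crank '[{"slide":[0,0,-0.02],"delta_rot":[0,0,0]},{"slide":[0,0,-0.06],"delta_rot":[0,0,0]},{"slide":[0,0,-0.11],"delta_rot":[0,0,0]},{"slide":[0,0,-0.14],"delta_rot":[0,0,0]},{"slide":[0,0,-0.14],"delta_rot":[0,0,0]}]' 1
python3 -c "
from loc import *
need([.5565,-.202,.2],18.93)"
```

```text
t: 4.0
tcp_pos: [0.5224, 0.1656, 0.0477]
ee_rot: [[0.049, 0.999, -0.0], [0.999, -0.049, -0.0], [-0.0, -0.0, -1.0]]
contact_force: [-0.9, 0.3, 0.9]
finger_gap: 0.014
grip_force: 30.0
t: 4.5
tcp_pos: [0.5246, 0.166, 0.1937]
ee_rot: [[0.049, 0.999, 0.01], [0.999, -0.049, 0.002], [0.003, 0.01, -1.0]]
contact_force: [0.9, 0.3, -0.8]
finger_gap: 0.0139
grip_force: 30.0
slide [-0.366   0.0499 -0.0069] rot [ 0.0099 -0.0009 -0.3794] t 4.5 tcp [0.5246 0.166  0.1937] F [ 0.94  0.26 -0.84]
```

Gripped: the gap is 14 mm at 30 N. Next I carry it over the opening.

```bash
python3 -m crank '[{"slide":[-0.02,0.003,-0.006],"delta_rot":[0,0,-0.03]},{"slide":[-0.06,0.008,-0.01],"delta_rot":[0,0,-0.08]},{"slide":[-0.11,0.015,-0.01],"delta_rot":[0,0,-0.14]},{"slide":[-0.16,0.022,-0.01],"delta_rot":[0,0,-0.20]},{"slide":[-0.21,0.029,-0.01],"delta_rot":[0,0,-0.26]},{"slide":[-0.26,0.036,-0.01],"delta_rot":[0,0,-0.31]},{"slide":[-0.31,0.043,-0.01],"delta_rot":[0,0,-0.35]},{"slide":[-0.34,0.047,-0.01],"delta_rot":[0,0,-0.38]}]'
python3 -m crank '[{"slide":[-0.018,0.003,0],"delta_rot":[0,0,0]},{"slide":[-0.026,0.003,0],"delta_rot":[0,0,0]},{"slide":[-0.026,0.003,0],"delta_rot":[0,0,0]},{"slide":[-0.026,0.003,0],"delta_rot":[0,0,0]},{"slide":[-0.026,0.003,0],"delta_rot":[0,0,0]}]'
python3 - <<'E'
from loc import *
need([.5569,-.2032,.17],18.93)
im,C=cam("side");t,_=cam("top")
print(im.shape)
cv2.imwrite("pics/c.png",np.hstack([cv2.resize(im[170:290,220:340,::-1],(480,480),interpolation=cv2.INTER_CUBIC),cv2.resize(t[150:250,260:327,::-1],(320,480))]))
E
```

```text
t: 5.3
tcp_pos: [0.5519, -0.1796, 0.1948]
ee_rot: [[-0.324, 0.946, -0.003], [0.946, 0.324, 0.0], [0.001, -0.003, -1.0]]
contact_force: [-0.1, 0.8, -1.8]
finger_gap: 0.0139
grip_force: 30.0
t: 5.8
tcp_pos: [0.5641, -0.1987, 0.1975]
ee_rot: [[-0.326, 0.945, -0.0], [0.945, 0.326, 0.0], [0.0, -0.0, -1.0]]
contact_force: [-0.2, 0.1, -2.1]
finger_gap: 0.014
grip_force: 30.0
slide [-0.0019 -0.0083  0.0275] rot [-0.0001 -0.0005  0.0021] t 5.8 tcp [ 0.5641 -0.1987  0.1975] F [-0.22  0.05 -2.13]
(384, 512, 3)
```

View pics/c.png

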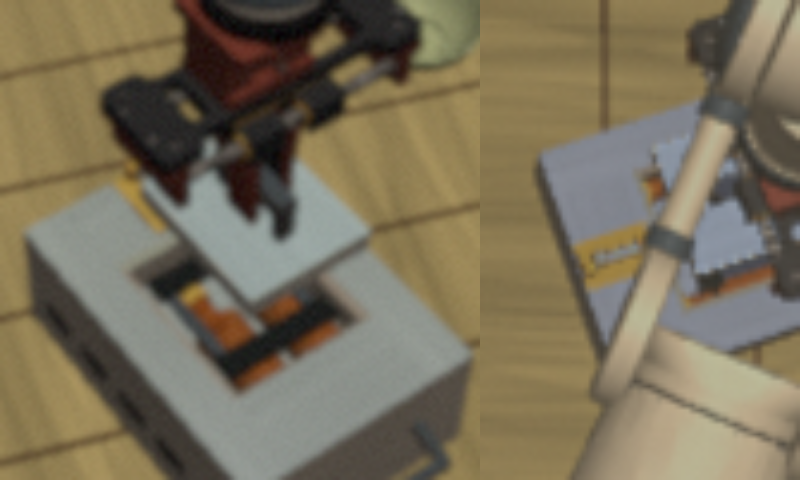

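```bash
python3 -m crank '[{"slide":[-0.001,-0.004,0.01],"delta_rot":[0,0,0]},{"slide":[-0.002,-0.008,0.03],"delta_rot":[0,0,0.002]},{"slide":[-0.002,-0.008,0.044],"delta_rot":[0,0,0.002]},{"slide":[-0.002,-0.008,0.044],"delta_rot":[0,0,0.002]},{"slide":[-0.002,-0.008,0.044],"delta_rot":[0,0,0.002]}]'
python3 - <<'E'
from loc import *
im,S=cam("side");_,T=cam("top")
u=lambda P,k,ox,oy,x0,y0:[((x-ox+.5)/k-.5+x0,(y-oy+.5)/k-.5+y0) for x,y in P]
def rect(a,b,z):return [(a,b,z),(a,-b,z),(-a,-b,z),(-a,b,z)]
for d in(0,.0015,.003,.005):
    a,b=.0525-d,.0625-d
    ct=(T,rect(a,b,.09),u([(443,148),(613,88),(662,232),(492,287)],5,300,0,265,157))
    cs=(S,[(-a,b,.09),(a,b,.09),(a,-b,.09)],u([(387,482),(540,385),(682,540)],5,250,300,225,202))
    for o in([ct],[cs],[ct,cs]):
        p,r=fit(o,[.5,-.2,.3]);print(d,p[:2].round(4),np.degrees(p[2]).round(2),np.abs(r).mean().round(2))
co=(T,rect(.085,.12,.09)[:3],u([(338,125),(678,15),(763,250)],5,300,0,265,157))
p,r=fit([co],[.5,-.2,.3]);print("caddy",p[:2].round(4),np.degrees(p[2]),r.round(1).tolist())
need([.5569,-.2032,.15],18.93)
cv2.imwrite("pics/d.png",cv2.resize(im[200:290,230:350,::-1],(800,600),interpolation=cv2.INTER_CUBIC))
# predicted opening inner corners in the crop
c,s=np.cos(p[2]),np.sin(p[2])
E
```

```text
t: 6.4
tcp_pos: [0.557, -0.2042, 0.1534]
ee_rot: [[-0.323, 0.946, -0.001], [0.946, 0.323, 0.0], [0.001, -0.001, -1.0]]
contact_force: [-0.7, -0.7, -0.7]
finger_gap: 0.0133
grip_force: 30.0
0 [ 0.5559 -0.2026] 18.8 0.77
0 [ 0.5571 -0.2013] 19.17 1.11
0 [ 0.5565 -0.202 ] 18.93 0.93
0.0015 [ 0.5559 -0.2026] 18.8 0.35
0.0015 [ 0.5575 -0.2009] 19.34 0.8
0.0015 [ 0.5566 -0.2018] 18.99 0.66
0.003 [ 0.5558 -0.2025] 18.79 0.22
0.003 [ 0.5579 -0.2005] 19.5 0.6
0.003 [ 0.5568 -0.2016] 19.05 0.49
0.005 [ 0.5558 -0.2025] 18.79 0.65
0.005 [ 0.5583 -0.1999] 19.73 0.58
0.005 [ 0.5569 -0.2014] 19.14 0.67
caddy [ 0.556  -0.2013] 18.84366641042308 [[-0.2, -0.2], [-0.3, -0.3], [0.5, 0.5]]
slide [ 0.0015 -0.0003  0.0048] rot [ 0.0011  0.001  -0.0012] t 6.5 tcp [ 0.5576 -0.2045  0.1548] F [-0.45 -0.15 -1.49]
```

View pics/d.png

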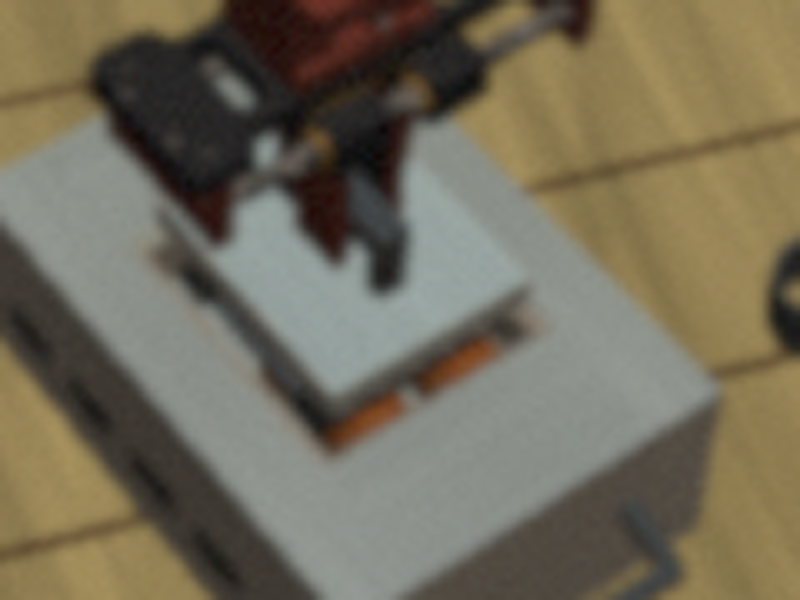

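```bash
python3 - <<'E'
from loc import *
im,S=cam("side");o=arm.get_obs();z=o["tcp_pos"][2]-.0477+.016
k=20/3
u=lambda P:[((x+.5)/k-.5+230,(y+.5)/k-.5+200) for x,y in P]
L=lambda a,b,z:[(-a,-b,z),(a,-b,z),(-a,b,z)]
for d in(0,.0015,.003):
    p,r=fit([(S,L(.0525-d,.0625-d,.09),u([(332,453),(545,325),(148,255)]))],[.55,-.2,.3]);print("open",p[:2].round(4),np.degrees(p[2]).round(2),r.round(1).tolist())
p,r=fit([(S,L(.045,.055,z),u([(332,398),(527,285),(162,215)]))],[.55,-.2,.3]);print("panel",p[:2].round(4),np.degrees(p[2]).round(2),r.round(1).tolist())
R=o["ee_rot"];print(z,o["tcp_pos"].round(4),np.degrees(np.arctan2(R[1,1],R[0,1])))
E
```

```text
open [ 0.5588 -0.1961] 19.89 [[0.2, 1.8], [2.1, -0.3], [-2.4, -2.0]]
open [ 0.5584 -0.1969] 20.01 [[0.4, 1.4], [1.2, -0.1], [-1.7, -1.6]]
open [ 0.558  -0.1977] 20.14 [[0.5, 1.0], [0.4, 0.0], [-0.9, -1.2]]
panel [ 0.5549 -0.2038] 19.5 [[0.3, 1.2], [0.9, -0.1], [-1.3, -1.3]]
0.12324460036420111 [ 0.5577 -0.2045  0.1549] 18.859098384295528
```

The side view shows the panel over the opening, with gaps visible along the −x and −y edges. I'll overlay the models to check the offset.

```bash
cat >ov.py <<'E'
from loc import *
def overlay(name,opens,x0=230,y0=200,k=20/3,n="side",w=120,h=90,off=.0013,tu=.0477):
    im,S=cam(n);o=arm.get_obs();R=o["ee_rot"];p=o["tcp_pos"];a=np.arctan2(R[1,1],R[0,1])
    c=cv2.resize(im[y0:y0+h,x0:x0+w,::-1],(int(w*k),int(h*k)),interpolation=cv2.INTER_CUBIC)
    def d(cx,cy,a,hx,hy,z,col):
        Q=np.array([[-1,-1],[1,-1],[1,1],[-1,1]])*[hx,hy]@np.array([[np.cos(a),np.sin(a)],[-np.sin(a),np.cos(a)]])+[cx,cy]
        q=(proj(S,np.c_[Q,[z]*4])-[x0,y0]+.5)*k-.5
        cv2.polylines(c,[q.round().astype(int)],True,col,1)
    cx,cy=p[0]-off*np.sin(a),p[1]+off*np.cos(a)
    d(cx,cy,a,.045,.055,p[2]-tu+.016,(255,0,255));d(cx,cy,a,.045,.055,p[2]-tu,(255,0,255))
    for x,y,b in opens:
        d(x,y,np.radians(b),.0525,.0625,.09,(0,0,255));d(x,y,np.radians(b),.0475,.0575,.085,(0,200,0));d(x,y,np.radians(b),.085,.12,.09,(255,255,0))
    cv2.imwrite(name,c);print(p.round(4),cx.round(4),cy.round(4),np.degrees(a))
E
python3 -c "
from ov import *
overlay('pics/e.png',[(.556,-.202,18.85)])"
```

```text
[ 0.5577 -0.2046  0.1549] 0.5573 -0.2033 18.858106654490165
```

View pics/e.png

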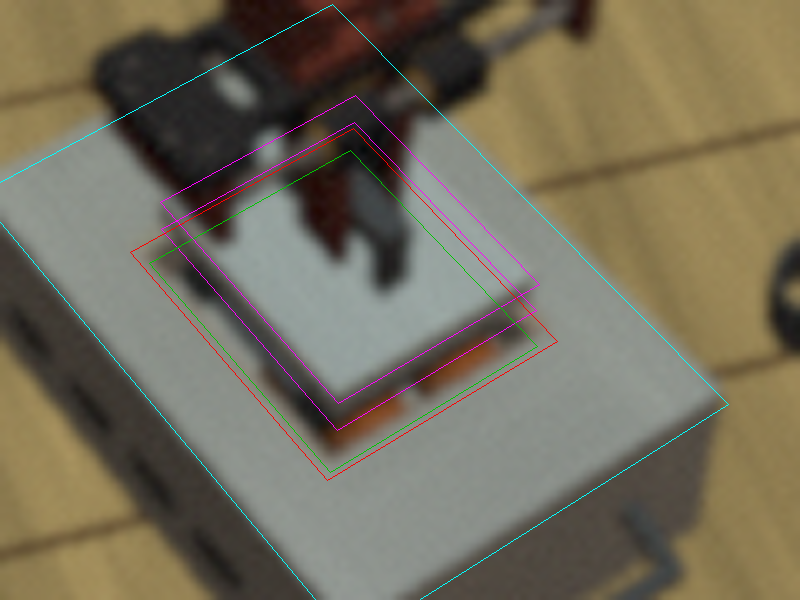

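```bash
cat >edge.py <<'E'
from loc import *
from scipy.ndimage import map_coordinates, gaussian_filter
def W(p,L):
    c,s=np.cos(p[2]),np.sin(p[2]);return np.c_[p[0]+c*L[:,0]-s*L[:,1],p[1]+s*L[:,0]+c*L[:,1],L[:,2]]
def refine(im,C,segs,p,rng=3.,it=6,lo=.12,hi=.88):
    g=gaussian_filter(im.astype(float),(.7,.7,0));p=np.array(p,float);t=np.linspace(lo,hi,40)[:,None];s=np.arange(-rng,rng+.01,.1)
    for _ in range(it):
        A=[];b=[]
        for P,Q in segs:
            L=np.asarray(P)*(1-t)+np.asarray(Q)*t;q=proj(C,W(p,L));d=q[-1]-q[0];n=np.array([-d[1],d[0]])/np.hypot(*d)
            X=q[:,None]+s[None,:,None]*n
            pr=np.stack([map_coordinates(g[...,c],[X[...,1],X[...,0]],order=1) for c in range(3)],-1).mean(0)
            G=np.abs(np.gradient(pr,axis=0)).sum(1);k=G.argmax();m=np.abs(np.arange(len(s))-k)<8;off=(s[m]*G[m]).sum()/G[m].sum()
            for e in(0,39):
                J=[(proj(C,W(p+h,L[e:e+1]))[0]-q[e])@n/1e-4 for h in np.eye(3)*1e-4];A.append(J);b.append(off)
        dp=np.linalg.lstsq(np.array(A),np.array(b),rcond=None)[0];p=p+dp
    return p,np.array(b[::2]).round(2)
def rect(a,b,z,w):  # edges among 'x+','x-','y+','y-'
    E={'x+':((a,-b,z),(a,b,z)),'x-':((-a,-b,z),(-a,b,z)),'y+':((-a,b,z),(a,b,z)),'y-':((-a,-b,z),(a,-b,z))};return [E[i] for i in w]
def show(n,r): print(n,r[0][:2].round(4),np.degrees(r[0][2]).round(2),r[1])
E
python3 - <<'E'
from edge import *
im,S=cam("side");_,T=cam("top");t0=cv2.imread("pics/top0.png")[...,::-1];s0=cv2.imread("pics/side0.png")[...,::-1]
y=np.radians
al=['x+','x-','y+','y-']
show("panel0 top",refine(t0,T,rect(.045,.055,.016,al),[.522,.1664,y(-2.7)]))
show("panel0 side",refine(s0,S,rect(.045,.055,.016,al),[.522,.167,y(-2.7)]))
show("caddy0 top",refine(t0,T,rect(.085,.12,.09,al),[.556,-.2015,y(18.85)]))
show("caddy0 side",refine(s0,S,rect(.085,.12,.09,al),[.557,-.199,y(18.85)]))
for d in(0,.005):show(f"open0 top {d}",refine(t0,T,rect(.0525-d,.0625-d,.09-d,al),[.556,-.2025,y(18.85)]))
for d in(0,.005):show(f"open0 side {d}",refine(s0,S,rect(.0525-d,.0625-d,.09-d,al),[.557,-.2,y(18.85)]))
show("caddy now side",refine(im,S,rect(.085,.12,.09,['x+','x-','y-']),[.557,-.199,y(18.85)],hi=.5))
z=arm.get_obs()["tcp_pos"][2]-.0477
show("panel now side",refine(im,S,rect(.045,.055,z+.016,['x+','x-','y-']),[.5565,-.203,y(18.85)],rng=2,hi=.6))
E
```

```text
panel0 top [0.5225 0.167 ] -2.7 [-0.18  0.21  0.12 -0.08]
panel0 side [0.5224 0.17  ] -2.7 [-0.11  0.19 -0.02  0.  ]
caddy0 top [ 0.5568 -0.2007] 18.85 [ 0.    0.03 -0.01  0.02]
caddy0 side [ 0.556  -0.1967] 18.87 [ 0.2  -0.2  -0.19  0.2 ]
open0 top 0 [ 0.5586 -0.2062] 18.85 [-1.48  1.5   2.67 -2.56]
open0 top 0.005 [ 0.5595 -0.2071] 18.84 [ 0.11 -0.09  1.41 -1.39]
open0 side 0 [ 0.5571 -0.1992] 18.86 [-2.61  2.45  2.   -1.7 ]
open0 side 0.005 [ 0.558  -0.1964] 18.84 [-0.9   0.79  0.1  -0.  ]
caddy now side [ 0.5564 -0.1973] 18.85 [ 0.31 -0.2  -0.  ]
panel now side [ 0.5571 -0.2005] 18.83 [ 0.11 -0.1   0.  ]
```

The edge fits agree between views. Relative to the caddy centre, the panel sits about 0.6 mm too far in +x and 2.7 mm too far in −y.

```bash
python3 -c "
from loc import *
need([.5571,-.2024,.138],18.85)"
```

```text
slide [0.0022 0.0002 0.0167] rot [0.0011 0.001  0.0002] t 6.7 tcp [ 0.5576 -0.2045  0.1547] F [ 0.55 -0.84 -2.83]
```

```bash
python3 -m crank '[{"slide":[0.002,0,0.003],"delta_rot":[0.001,0.001,0]},{"slide":[0.002,0,0.009],"delta_rot":[0.001,0.001,0]},{"slide":[0.002,0,0.014],"delta_rot":[0.001,0.001,0]},{"slide":[0.002,0,0.017],"delta_rot":[0.001,0.001,0]},{"slide":[0.002,0,0.017],"delta_rot":[0.001,0.001,0]},{"slide":[0.002,0,0.017],"delta_rot":[0.001,0.001,0]}]'
python3 - <<'E'
from edge import *
need([.5571,-.2024,.1217],18.85)
im,S=cam("side");y=np.radians
show("caddy now side",refine(im,S,rect(.085,.12,.09,['x+','x-','y-']),[.557,-.199,y(18.85)],hi=.5))
z=arm.get_obs()["tcp_pos"][2]-.0477
show("panel now side",refine(im,S,rect(.045,.055,z+.016,['x+','x-','y-']),[.5565,-.199,y(18.85)],rng=2,hi=.6))
cv2.imwrite("pics/f.png",cv2.resize(im[200:290,230:350,::-1],(800,600),interpolation=cv2.INTER_CUBIC))
E
```

```text
t: 7.3
tcp_pos: [0.5565, -0.2025, 0.1366]
ee_rot: [[-0.323, 0.946, -0.002], [0.946, 0.323, 0.001], [0.001, -0.001, -1.0]]
contact_force: [0.4, -0.6, -2.1]
finger_gap: 0.0137
grip_force: 30.0
slide [-0.0001  0.0006  0.0149] rot [-0.0012 -0.0012 -0.    ] t 7.3 tcp [ 0.5565 -0.2025  0.1366] F [ 0.41 -0.6  -2.1 ]
caddy now side [ 0.5565 -0.1971] 18.85 [ 0.4 -0.2  0. ]
panel now side [ 0.5559 -0.1981] 18.86 [-0.02  0.1   0.  ]
```

View pics/f.png

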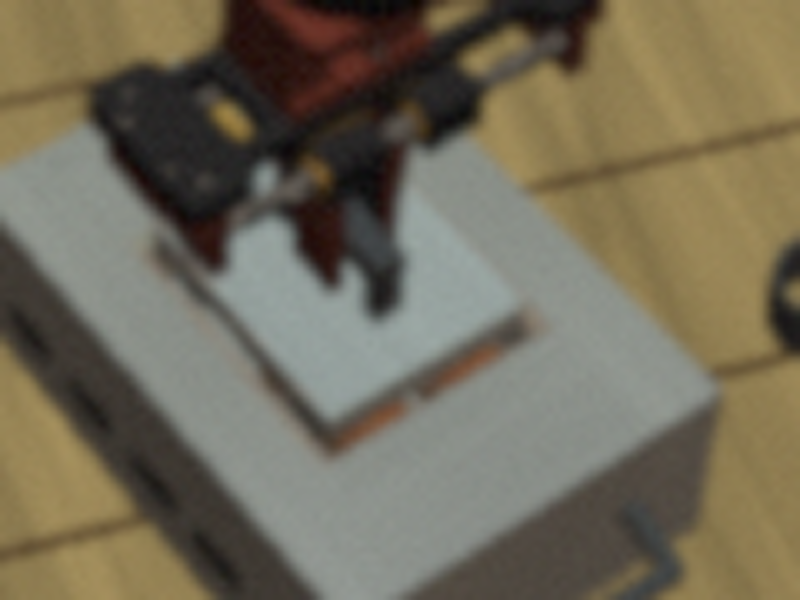

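The side view shows the panel sitting inside the rim with even gaps. I continue down slowly.

```bash
python3 -m crank '[{"slide":[0.0005,0.001,0.001],"delta_rot":[0,0,0]},{"slide":[0.0005,0.001,0.002],"delta_rot":[0,0,0]},{"slide":[0.0005,0.001,0.003],"delta_rot":[0,0,0]},{"slide":[0.0005,0.001,0.004],"delta_rot":[0,0,0]},{"slide":[0.0005,0.001,0.005],"delta_rot":[0,0,0]},{"slide":[0.0005,0.001,0.005],"delta_rot":[0,0,0]}]'
python3 -m crank '[{"slide":[0,0,0.0005],"delta_rot":[0,0,0]},{"slide":[0,0,0.001],"delta_rot":[0,0,0]},{"slide":[0,0,0.002],"delta_rot":[0,0,0]},{"slide":[0,0,0.002],"delta_rot":[0,0,0]},{"slide":[0,0,0.002],"delta_rot":[0,0,0]}]'
```

```text
t: 7.95
tcp_pos: [0.5574, -0.2018, 0.1318]
ee_rot: [[-0.323, 0.946, -0.001], [0.946, 0.323, 0.001], [0.001, -0.001, -1.0]]
contact_force: [-1.0, -0.2, -2.4]
finger_gap: 0.0139
grip_force: 30.0
t: 8.45
tcp_pos: [0.5574, -0.2018, 0.1302]
ee_rot: [[-0.323, 0.946, -0.001], [0.946, 0.323, 0.0], [0.001, -0.001, -1.0]]
contact_force: [-2.1, 1.0, 4.0]
finger_gap: 0.0141
grip_force: 30.0
```

```bash
python3 -m crank '[{"slide":[0,0,0.001],"delta_rot":[0,0,0]},{"slide":[0,0,0.002],"delta_rot":[0,0,0]},{"slide":[0,0,0.003],"delta_rot":[0,0,0]},{"slide":[0,0,0.004],"delta_rot":[0,0,0]},{"slide":[0,0,0.004],"delta_rot":[0,0,0]},{"slide":[0,0,0.004],"delta_rot":[0,0,0]}]'
python3 -c "
from loc import *
need([.5574,-.2018,.1217],18.85)"
```

```text
t: 9.05
tcp_pos: [0.5574, -0.2018, 0.1264]
ee_rot: [[-0.323, 0.946, -0.001], [0.946, 0.323, 0.0], [0.001, -0.001, -1.0]]
contact_force: [-3.2, 1.3, 7.5]
finger_gap: 0.0136
grip_force: 30.0
slide [ 0.     -0.      0.0047] rot [-0.0005 -0.0005  0.    ] t 9.05 tcp [ 0.5574 -0.2018  0.1264] F [-3.25  1.27  7.51]
```

```bash
python3 -m crank '[{"slide":[0.0005,-0.0006,0.001],"delta_rot":[0,0,0]},{"slide":[0.0005,-0.0006,0.002],"delta_rot":[0,0,0]},{"slide":[0.0005,-0.0006,0.003],"delta_rot":[0,0,0]},{"slide":[0.0005,-0.0006,0.004],"delta_rot":[0,0,0]},{"slide":[0.0005,-0.0006,0.0045],"delta_rot":[0,0,0]},{"slide":[0.0005,-0.0006,0.0045],"delta_rot":[0,0,0]},{"slide":[0.0005,-0.0006,0.0045],"delta_rot":[0,0,0]}]'
python3 - <<'E'
from edge import *
need([.5571,-.2018,.1217],18.85);F=[]
for i in range(8):
    im,S=cam("side");F.append(arm.get_obs()["contact_force"])
print(np.mean(F,0).round(2),arm.get_obs()["tcp_pos"].round(4))
cv2.imwrite("pics/g.png",cv2.resize(im[200:290,230:350,::-1],(800,600),interpolation=cv2.INTER_CUBIC))
E
```

```text
t: 9.75
tcp_pos: [0.5574, -0.2018, 0.1229]
ee_rot: [[-0.323, 0.946, 0.002], [0.946, 0.323, -0.001], [-0.001, 0.001, -1.0]]
contact_force: [-1.6, 0.9, 9.2]
finger_gap: 0.0138
grip_force: 30.0
slide [ 0.0001 -0.0003  0.0012] rot [0.0013 0.001  0.    ] t 9.75 tcp [ 0.5574 -0.2018  0.1229] F [-1.6   0.89  9.24]
[-1.9   0.91  9.06] [ 0.5574 -0.2018  0.1229]
```

View pics/g.png

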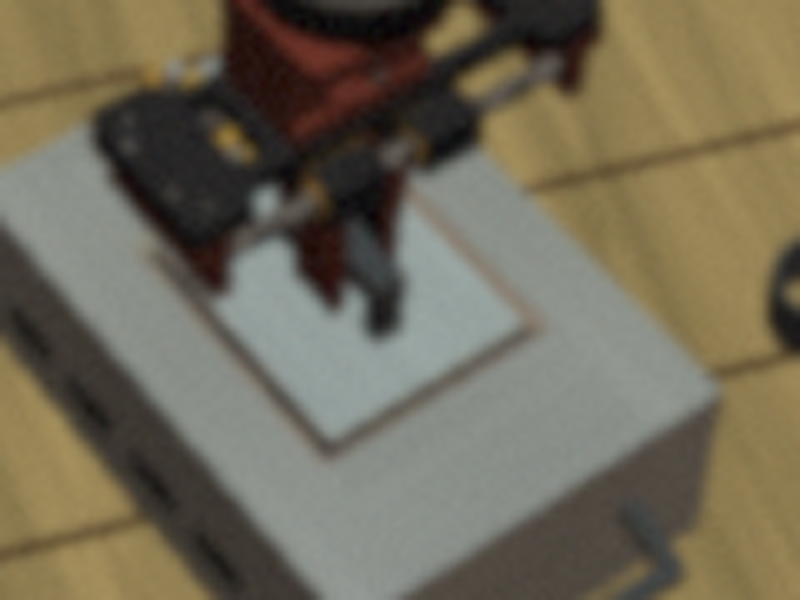

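The panel is in the opening and about 1 mm proud; force and height agree on that. I press the last bit and hold.

```bash
python3 -m crank '[{"slide":[0,-0.0003,0.0007],"delta_rot":[0,0,0]},{"slide":[0,-0.0003,0.0013],"delta_rot":[0,0,0]},{"slide":[0,-0.0003,0.0013],"delta_rot":[0,0,0]},{"slide":[0,-0.0003,0.0013],"delta_rot":[0,0,0]},{"slide":[0,-0.0003,0.0013],"delta_rot":[0,0,0]},{"slide":[0,-0.0003,0.0013],"delta_rot":[0,0,0]}]'
python3 - <<'E'
from edge import *
F=[]
for i in range(6):
    im,S=cam("side");F.append(arm.get_obs()["contact_force"])
print(np.mean(F,0).round(2),arm.get_obs()["tcp_pos"].round(4))
cv2.imwrite("pics/h.png",cv2.resize(im[200:290,230:350,::-1],(800,600),interpolation=cv2.INTER_CUBIC))
E
```

```text
t: 10.75
tcp_pos: [0.5573, -0.2018, 0.1219]
ee_rot: [[-0.323, 0.946, 0.002], [0.946, 0.323, -0.001], [-0.001, 0.002, -1.0]]
contact_force: [-1.2, 2.4, 10.1]
finger_gap: 0.0137
grip_force: 30.0
[-0.84  1.49  9.35] [ 0.5574 -0.2018  0.122 ]
```

```bash
python3 -m crank '[{"slide":[0,0,0.0006],"delta_rot":[0,0,0]},{"slide":[0,0,0.0006],"delta_rot":[0,0,0]},{"slide":[0,0,0.0006],"delta_rot":[0,0,0]},{"slide":[0,0,0.0006],"delta_rot":[0,0,0]},{"slide":[0,0,0.0006],"delta_rot":[0,0,0]}]'
python3 - <<'E'
from edge import *
F=[]
for i in range(10):
    im,S=cam("side");F.append(arm.get_obs()["contact_force"])
print(np.mean(F,0).round(2),arm.get_obs()["tcp_pos"].round(4))
cv2.imwrite("pics/i.png",cv2.resize(im[200:290,230:350,::-1],(800,600),interpolation=cv2.INTER_CUBIC))
E
```

```text
t: 11.55
tcp_pos: [0.5574, -0.2018, 0.1214]
ee_rot: [[-0.323, 0.946, 0.002], [0.946, 0.323, -0.001], [-0.001, 0.002, -1.0]]
contact_force: [-0.7, 1.5, 10.8]
finger_gap: 0.0142
grip_force: 30.0
[-1.44  1.49 10.01] [ 0.5574 -0.2018  0.1214]
```

View pics/i.png

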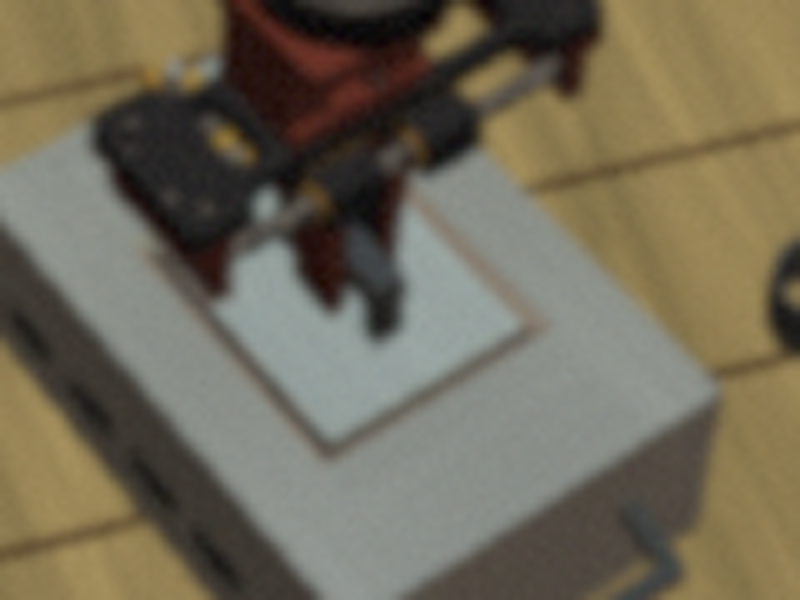

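The image shows the panel flush and square in the opening, with a steady push of about 10 N. Now I hold it for more than 4 s.

```bash
for i in 1 2 3 4 5; do python3 -m crank '[{"slide":[0,0,0],"delta_rot":[0,0,0]},{"slide":[0,0,0],"delta_rot":[0,0,0]},{"slide":[0,0,0],"delta_rot":[0,0,0]},{"slide":[0,0,0],"delta_rot":[0,0,0]},{"slide":[0,0,0],"delta_rot":[0,0,0]},{"slide":[0,0,0],"delta_rot":[0,0,0]},{"slide":[0,0,0],"delta_rot":[0,0,0]},{"slide":[0,0,0],"delta_rot":[0,0,0]}]' | grep -E "^t|tcp|force"; done
python3 -c "
from bench import arm
print(arm.get_obs()['tcp_pos'],arm.job_done())"
```

```text
t: 12.85
tcp_pos: [0.5574, -0.2018, 0.1214]
contact_force: [-1.9, 1.0, 10.0]
grip_force: 30.0
t: 13.65
tcp_pos: [0.5574, -0.2018, 0.1215]
contact_force: [-1.8, 2.1, 10.8]
grip_force: 30.0
t: 14.45
tcp_pos: [0.5573, -0.2018, 0.1214]
contact_force: [-1.2, 1.3, 10.0]
grip_force: 30.0
t: 15.25
tcp_pos: [0.5573, -0.2018, 0.1215]
contact_force: [-1.4, -0.1, 10.3]
grip_force: 30.0
t: 16.05
tcp_pos: [0.5574, -0.2018, 0.1215]
contact_force: [-1.8, 1.9, 10.9]
grip_force: 30.0
the job is handed in; nothing more can be done
[ 0.55737559 -0.20175992  0.12145761] None
```

The bare-metal panel is set squarely in the caddy's opening and pressed flush with the rim; it was held at about 10 N for over 4 s and handed in at 16 s, still gripped and pressed (hand-in returned no verdict), and the arm went nowhere near the latch or bystanders, though I took no final picture of them.

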